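# Run the trolley hanger into the slotted rail and seat it on the soft-close damper

## Robot

A 6-joint arm with a two-finger parallel gripper is mounted at the origin on the work surface. World frame = base frame: x ahead of the robot, y to its left, z up, the work surface at z = 0. Lengths are in m, angles in rad, forces in N, time in s.
With the tool pointing down it reaches from about 0.4 to 0.825 m from the base axis. Payload 7 kg.
Tool frame: the origin (TCP) lies midway between the tips of the shut fingers; the grasp point (between the pads) lies 19 mm behind it; z points along the fingers, y is the line along which they close (so a half turn about z gives the same grasp; the last joint's range is limited). The gripper opens to 88 mm and grips with 3 to 60 N. Pads are 19 mm wide; open, the fingers measure 130 mm over their backs; the gripper's body (78 mm by 193 mm) begins 47 mm behind the grasp point.
Start: joints at [1.508, 0.359, 0.012, 0, -1.224, -0.288], TCP at [0.232, 0.634, 0.227] pointing down, gripper open.
Joint ranges: [-3.07, 3.07], [-1.43, 2.12], [-1.02, 1.25], [-3.03, 1.67], [-3.05, -0], [-3.03, 3.03]. Speed limits (rad/s): [2.39, 2.39, 3.01, 3.14, 3.14, 3.14].

## Interface

Orientations are given as [roll, pitch, yaw] about the fixed x, y, z axes, in that order (R = Rz(yaw) Ry(pitch) Rx(roll)).
In Python, from station import get_state, grab_frame, calibration, job_done, boxes_of, regions_of, spot_point gives the robot as it stands. The module is installed in compiled form; this text tells all that it offers.
- The arm moves only by the tool arm_command, never from a script. Its argument "commands" is a list of rows, each an object of numbers: "tx", "ty", "tz": the shift along the tool's x, y, z each as a share of 25 cm, from -1 to 1; "twist": the turn about the tool's z as a share of 180 degrees, from -1 to 1. A call has exactly 8 rows; each row is the pose to reach, as a shift and turn from the pose commanded when the call began, along the tool's axes at that moment, turning the shorter way round; what a row does not reach only later rows make up. A row lasts 1/12 s, in which the tool goes at most 41.7 mm and 7.16 degrees, less where a joint would pass 70% of its speed; a pose out of reach is approached as far as the arm can. A call with a number of a shift or a turn outside -1 to 1 is refused whole. A call with a gripper value outside its range is refused whole. "claw" is the opening, from 0 (shut) to 1 (fully open), set as the call begins (left out, the last holds). The fingers move at their own pace and stop on an object; "grip_force" is the grip in N (left out, the last holds). Time passes only in rows, so rows that repeat a pose let the fingers close, or fill a call up. It gives the time, the measured TCP pose, the force, the opening and the grip force at its end, in the units of the state.
- get_state(): the state, without advancing time (a new reading comes with each control period).
- grab_frame(name): name is "scene" or "side" or "wrist"; returns the picture (400x640x3 uint8, red, green, blue); there is no depth.
- calibration(name): a dict with "camera_matrix" (3x3 intrinsics, pixels), "extrinsics" (4x4, takes a point from camera to world coordinates). Camera axes: x right, y down, z forward; pixel columns grow to the right and rows downward; lengths in m; the calibration is good to about 2 mm. The wrist camera is an equidistant fisheye: a pixel r from the principal point sees the ray r / f radians off the axis. A picture is of the moment at which its call begins: read the wrist's pose just before it. calibration takes no time and is no camera call; for the wrist camera it gives the pose at the moment of the call.
- job_done(): hands the job in; it is judged then, once.
Trained networks look in the newest picture that a camera, given by its name, has taken for a name from the list of things; names that differ only in an ending like _2 or _b are one class to them, and where a whole thing is asked for, a point or a joint stands for the part that bears it (a point fixed in the world has none). Each returns a list of dicts, best first, with "score" (0 to 1); they miss things now and then, are a little off and sometimes report something else, mostly with a low value. They report only what shows in the picture. A call takes as long as a camera call. They do not tell look-alikes from the thing itself.
- boxes_of(query, camera): "rect" ([left, top, right, bottom] in pixels, round what is visible of it).
- regions_of(query, camera): "region" (400x640 bool, what is visible of it) and "rect" ([left, top, right, bottom] in pixels, round what is visible of it).
- spot_point(query, camera): "uv" ([column, row] in pixels: a listed point, or the origin of a listed thing).
The state is a dict: "t": time; "q": joint angles; "qd": joint speeds; "joint_efforts": joint torques, N m; "eef_pos": TCP position; "ee_rot": TCP orientation; "force": force on the tool from outside, world axes, zero at the start; "moment": the same for the moment, N m; "width": finger opening in m; "gripper_force": force on a finger pad.
Only numpy, scipy, OpenCV 4.12 (cv2) and the standard library are available. Lean on these libraries where they do the work, as an engineer would, in place of code of your own. Each camera call takes 0.05 s, during which the arm holds its last target. There are 200 camera calls.

## Task

Take the red-gripped trolley hanger from the sill, feed its white foot into the open end of the aluminium rail on the low pegboard panel, and slide it along until it has pushed the soft-close damper inside fully home, then let go of it there. The damper's stop may be clamped anywhere along the rail, so feel for it and push only lightly, never forcing the rail or the damper. Leave the tumbler, ball, dumbbell and hex key where they are.

Things in the scene. Friction and masses are not known exactly. Their poses are not given: they have to be found in the camera images.
- hanger: Loose trolley hanger, 0.2-0.3 kg, upright on the sill. Origin: centre of the foot's underside; z up, x along the foot; same after a half turn. White foot 70 (x) by 24 by 12 mm high, ends rounded R12. Above: steel neck 40 x 8 (z 12-21), cross plate 40 x 18 (z 21-26), red grip 20 (x) x 14 (y) from z 26 to 70. A 6 mm J-hook on each side reaches y +-48, z 4 to 27.
- rail: Fixed aluminium rail, 280 mm long, 34 wide, on a low white pegboard panel. Origin on the sill under its open end, mid-width; x along the rail inwards, z up. Outer underside z 100, inner floor z 105, inner width 27, inner height 15, top face z 123 with a 14 mm slot, open at the mouth; far end capped. Feet under the panel 100 wide, 6 high.
- rail_mouth (a point): Centre of the rail's inner floor at the open end; axes as the rail's (x inwards, z up). Inside the rail is a stop with a soft-close damper. The damper's plunger face, looking to the mouth, lies 130 to 210 mm in from here: different each time, not in any reading (a dark block is just seen through the slot). A push at the hanger's grip tips its foot, so the foot's contacts in the rail can add up to a few times that push.
- damper (a joint): How far the damper's plunger is pushed in, m: 0 = out, 0.010 = fully in (hard end). It takes 0.4 to 0.5 N of spring plus drag of 150 N per m/s (1.5 N at 10 mm/s). Left alone it creeps out again at about 3 mm/s; the released hanger's own friction on the rail floor is enough to keep it in.
- tumbler: Bystander: glass tumbler, 68 mm across, 100 high, loose on the sill. Origin at the centre of its underside.
- ball_center (a point): Bystander: centre of a blue silicone massage ball, 60 mm across, loose on the sill; it rolls if touched.
- dumbbell: Bystander: grey plastic dumbbell, 170 mm long (x), 68 mm across, lying on the sill. Origin under its middle.
- hexkey: Bystander: chrome hex key lying on the sill, 8 mm thick, long arm 90 mm along x, short arm 33 mm. Origin under its middle.
There are look-alikes about, which are no part of the job. What is shaped like the hanger but blue is not meant.

How it is judged:
On the way:
1. the hanger's foot has entered the rail's open end (y of hanger in the frame of rail_mouth between -0.004 and 0.004 m and z of hanger in the frame of rail_mouth between -0.003 and 0.005 m and x of hanger in the frame of rail_mouth between 0.037 and 0.092 m), for 0.1 s.
At the end, for the whole second after the job is handed in: The hanger stands in the rail (within 4 mm of its centre line, foot on the inner floor within 5 mm, tilted less than 0.12 rad, more than 92 mm in from the open end), holds the damper pushed in by more than 7.5 of its 10 mm, is let go and at rest (y of hanger in the frame of rail_mouth between -0.004 and 0.004 m and z of hanger in the frame of rail_mouth between -0.003 and 0.005 m and x of hanger in the frame of rail_mouth above 0.092 m and value of joint damper above 0.0075 m and angle between hanger's own z axis and vertical below 0.12 rad and linear speed of hanger below 0.01 m/s and contact force between hanger and the fingers below 0.05 N); the robot touches nothing.
It fails at once if the hanger pushes on the rail or its damper, all contacts added up, with more than 40 N (contact force between hanger and rail above 40 N).
It fails at once if the robot itself pushes on the rail with more than 20 N (contact force between any of the fingers, the arm and rail above 20 N).
It fails at once if the tumbler, ball, dumbbell or hex key is moved more than 15 mm (distance of any of tumbler, ball_center, dumbbell, hexkey from where it was at the start of the episode above 0.015 m).
It also fails if it takes over 64 s, if anything falls off the work surface, if the arm or the gripper's body presses on something with over 40 N, if the wrist force passes 120 N, or if a joint passes its speed limit or range.

## Working session

There is one attempt and no reset: what is moved stays moved. The work goes in short steps, Python scripts to look and compute and a tool call to move; the robot and the scene stay as the last step left them, time stands still between calls to the robot, and variables do not carry over. Pictures are saved under pics/ and viewed, at most 10 in all, crops included, and the job is handed in when it is done.

Besides the shell and the picture viewer there is one more tool, called after "Call:" in YAML: its name, and indented under it one key for each argument. arm_command: Moves the arm, as the interface text tells. Shift numbers are shares of 25 cm and turn numbers shares of 180 degrees, none past 1 either way. Its arguments: {"type":"object","properties":{"commands":{"type":"array"},"claw":{"type":"number"},"grip_force":{"type":"number"}},"required":["commands"]}

```bash
mkdir -p pics; cat > h.py <<'E'
import numpy as np, cv2
from station import *
def ray(cam,uv,c=None):
    c=c or calibration(cam);K=np.array(c["camera_matrix"]);E=np.array(c["extrinsics"])
    x=(uv[0]-K[0,2])/K[0,0];y=(uv[1]-K[1,2])/K[1,1]
    if cam=="wrist":
        r=np.hypot(x,y);d=np.array([x/r*np.sin(r),y/r*np.sin(r),np.cos(r)]) if r>0 else np.array([0,0,1.])
    else: d=np.array([x,y,1.])
    return E[:3,3],E[:3,:3]@d
def at_z(cam,uv,z,c=None):
    o,d=ray(cam,uv,c);return o+d*(z-o[2])/d[2]
def proj(cam,p,c=None):
    c=c or calibration(cam);K=np.array(c["camera_matrix"]);E=np.array(c["extrinsics"])
    q=E[:3,:3].T@(np.array(p)-E[:3,3])
    if cam=="wrist":
        r=np.hypot(q[0],q[1]);t=np.arctan2(r,q[2]);a=q[:2]/r*t
    else: a=q[:2]/q[2]
    return np.array([K[0,0]*a[0]+K[0,2],K[1,1]*a[1]+K[1,2]])
E
cat > a.py <<'E'
from h import *
s=get_state();print(s["t"],s["eef_pos"],s["ee_rot"],s["width"],s["force"])
for c in ["scene","side","wrist"]:
    im=grab_frame(c);cv2.imwrite(f"pics/{c}0.png",im[:,:,::-1])
    for n,z in [("hanger",0),("rail",0),("rail_mouth",.105),("tumbler",0),("ball_center",.03),("dumbbell",0),("hexkey",0)]:
        for r in spot_point(n,c)[:3]:
            print(c,n,round(r["score"],2),np.round(r["uv"],1),np.round(at_z(c,r["uv"],z),3))
E
python3 a.py
```

```text
0.0 [0.23181445 0.63340309 0.22562248] [ 3.13992789e+00 -1.34927062e-04 -3.50930394e-01] 0.08771077345922723 [-0.54840359  0.50575042 -0.44029869]
scene hanger 0.85 [227.9 221.1] [ 0.41  -0.178  0.   ]
scene hanger 0.72 [249.7 325.4] [ 0.618 -0.324  0.   ]
scene hanger 0.55 [259.6 257.6] [ 0.533 -0.207  0.   ]
scene rail 0.81 [331.3 206.5] [ 0.569 -0.005  0.   ]
scene rail_mouth 0.65 [332.3 171.9] [ 0.567 -0.002  0.105]
scene tumbler 0.72 [342.4 297.2] [ 0.72 -0.18  0.  ]
scene tumbler 0.59 [334. 176.] [0.515 0.083 0.   ]
scene ball_center 0.63 [291.4 142. ] [0.369 0.096 0.03 ]
scene dumbbell 0.97 [424.9 263.4] [ 0.811 -0.018  0.   ]
scene hexkey 0.57 [263.  192.4] [ 0.412 -0.065  0.   ]
side hanger 0.9 [393.5 154.3] [ 0.617 -0.322  0.   ]
side hanger 0.82 [442.7 237.7] [ 0.416 -0.175  0.   ]
side hanger 0.67 [395.9 200.7] [ 0.533 -0.2    0.   ]
side rail 0.55 [315.7 253.7] [0.568 0.005 0.   ]
side rail_mouth 0.85 [314.5 213.4] [0.569 0.009 0.105]
side tumbler 0.8 [315.3 165.1] [ 0.724 -0.179  0.   ]
side ball_center 0.85 [378.6 348.5] [0.379 0.093 0.03 ]
side ball_center 0.45 [225.2 189. ] [0.786 0.016 0.03 ]
side dumbbell 0.72 [226.5 192.2] [0.804 0.002 0.   ]
side hexkey 0.73 [413.5 274.6] [ 0.414 -0.069  0.   ]
```

View pics/scene0.png

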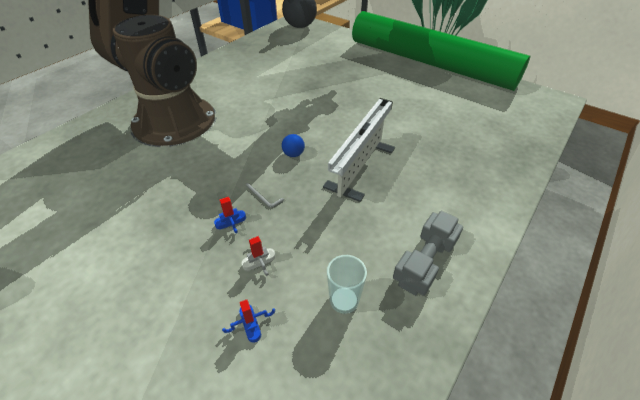

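View pics/side0.png

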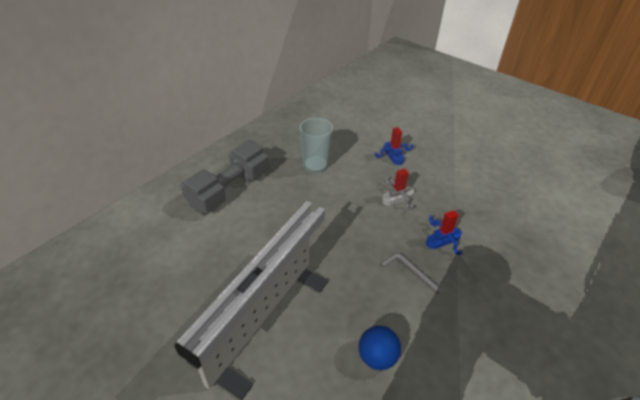

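The scene shows three hangers: the white-footed one is at about (258,258), and the blue look-alikes are at (230,218) and (250,328). The rail mouth is near (334,170) and the rail runs up and to the right. The dark block in the slot is at about (365,130). The side view agrees (hanger at 397,195).

Call:
arm_command:
  commands:
    - {"tx":0.1,"ty":0.11,"tz":-0.03}
    - {"tx":0.19,"ty":0.22,"tz":-0.06}
    - {"tx":0.28,"ty":0.34,"tz":-0.1}
    - {"tx":0.38,"ty":0.45,"tz":-0.13}
    - {"tx":0.48,"ty":0.56,"tz":-0.16}
    - {"tx":0.57,"ty":0.68,"tz":-0.19}
    - {"tx":0.66,"ty":0.79,"tz":-0.22}
    - {"tx":0.76,"ty":0.9,"tz":-0.25}
  claw: 1

```text
invalid input
```

Call:
arm_command:
  commands:
    - {"tx":0.1,"ty":0.11}
    - {"tx":0.19,"ty":0.22}
    - {"tx":0.28,"ty":0.34}
    - {"tx":0.38,"ty":0.45}
    - {"tx":0.48,"ty":0.56}
    - {"tx":0.57,"ty":0.68}
    - {"tx":0.66,"ty":0.79}
    - {"tx":0.76,"ty":0.9}

```text
invalid input
```

```bash
cat > b.py <<'E'
from h import *
s=get_state();print(s["t"],s["eef_pos"],s["ee_rot"],s["width"],s["force"])
c=calibration("wrist");im=grab_frame("wrist");cv2.imwrite("pics/w1.png",im[:,:,::-1])
print(np.round(np.array(c["extrinsics"]),3),c["camera_matrix"])
for n,z in [("hanger",0),("rail",0),("rail_mouth",.105)]:
    for r in spot_point(n,"wrist")[:3]:
        print(n,round(r["score"],2),np.round(r["uv"],1),np.round(at_z("wrist",r["uv"],z,c),3))
E
python3 b.py
```

```text
1.2 [0.23195989 0.63386507 0.22656746] [-3.14159120e+00  6.74221850e-06 -3.50801043e-01] 0.08770524504975691 [ 0.48211672 -1.15669333  0.28413219]
[[-0.344 -0.902 -0.262  0.304]
 [-0.939  0.33   0.096  0.608]
 [-0.     0.279 -0.96   0.385]
 [ 0.     0.     0.     1.   ]] [[309.70691629   0.         317.56258707]
 [  0.         309.70691629 191.3525868 ]
 [  0.           0.           1.        ]]
```

View pics/w1.png

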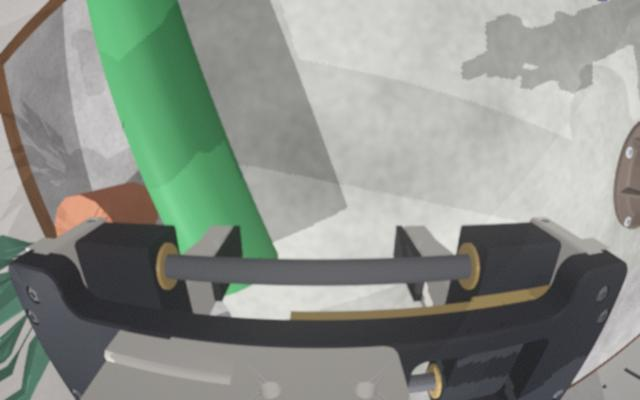

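The moves were refused, and the wrist picture only shows the green tube beside the gripper. I'll retry with all four keys in each row.

Call:
arm_command:
  commands:
    - {"tx":0.1,"ty":0.11,"tz":-0.03,"twist":0}
    - {"tx":0.19,"ty":0.22,"tz":-0.06,"twist":0}
    - {"tx":0.28,"ty":0.34,"tz":-0.1,"twist":0}
    - {"tx":0.38,"ty":0.45,"tz":-0.13,"twist":0}
    - {"tx":0.48,"ty":0.56,"tz":-0.16,"twist":0}
    - {"tx":0.57,"ty":0.68,"tz":-0.19,"twist":0}
    - {"tx":0.66,"ty":0.79,"tz":-0.22,"twist":0}
    - {"tx":0.76,"ty":0.9,"tz":-0.25,"twist":0}

```text
t: 2.07
eef_pos: [0.3332, 0.3555, 0.2897]
ee_rot: [-3.141, 0.0, -0.35]
force: [0.6, -0.0, 0.3]
width: 0.0876
gripper_force: 0.0
```

Call:
arm_command:
  commands:
    - {"tx":0.1,"ty":0.11,"tz":0,"twist":0}
    - {"tx":0.19,"ty":0.22,"tz":0,"twist":0}
    - {"tx":0.28,"ty":0.34,"tz":0,"twist":0}
    - {"tx":0.38,"ty":0.45,"tz":0,"twist":0}
    - {"tx":0.48,"ty":0.56,"tz":0,"twist":0}
    - {"tx":0.57,"ty":0.68,"tz":0,"twist":0}
    - {"tx":0.66,"ty":0.79,"tz":0,"twist":0}
    - {"tx":0.76,"ty":0.9,"tz":0,"twist":0}

```text
t: 2.73
eef_pos: [0.4341, 0.0789, 0.2896]
ee_rot: [-3.14, -0.001, -0.35]
force: [0.5, 0.6, 0.5]
width: 0.0871
gripper_force: 0.0
```

```bash
python3 b.py
```

```text
2.7333 [0.43412262 0.07892255 0.28963392] [-3.14032461e+00 -7.71133226e-04 -3.50371382e-01] 0.08710885031355932 [0.48623102 0.55045353 0.47136849]
[[-0.343 -0.902 -0.26   0.505]
 [-0.939  0.329  0.097  0.053]
 [-0.002  0.278 -0.961  0.448]
 [ 0.     0.     0.     1.   ]] [[309.70691629   0.         317.56258707]
 [  0.         309.70691629 191.3525868 ]
 [  0.           0.           1.        ]]
hanger 0.92 [472. 115.] [ 0.418 -0.17   0.   ]
hanger 0.89 [473.5  34.8] [ 0.538 -0.215  0.   ]
rail_mouth 0.66 [340.   33.9] [0.572 0.003 0.105]
rail_mouth 0.46 [334.4  47.1] [0.56  0.015 0.105]
```

View pics/w1.png

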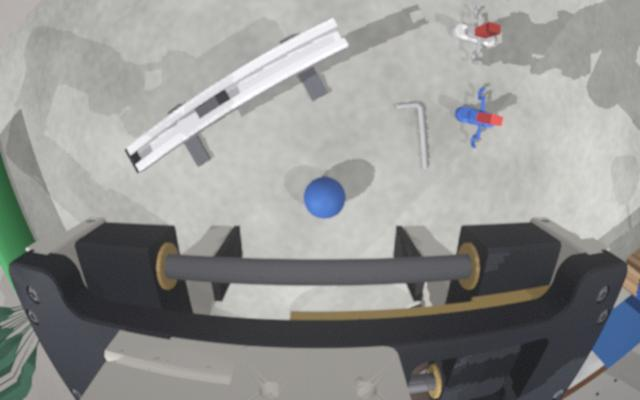

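The wrist view shows the rail with its mouth at (340,32) and its far cap at (133,160). The dark block is at (213,102). The white hanger is at (478,32) with its hooks up and down in the image, so its foot is roughly parallel to the rail. Next I'll fit the rail corners and the hanger yaw.

```bash
cat > c.py <<'E'
from h import *
from scipy.optimize import least_squares
cw=calibration("wrist");cs=calibration("scene");cd=calibration("side")
obs=[]
L=.28
# (cam, calib, uv, local)
for cam,c,pts in [("wrist",cw,[(336,20),(348,42),(126,152),(139,171)]),("side",cd,[(308,203),(325,210),(178,347),None])]:
    for uv,l in zip(pts,[(0,-1),(0,1),(L,-1),(L,1)]):
        if uv: obs.append((cam,c,uv,l))
def res(p,sg):
    o=[]
    for cam,c,uv,(x,s) in obs:
        y=.017*s*sg*(1 if cam=="wrist" else 1)
        P=[p[0]+x*np.cos(p[2])-y*np.sin(p[2]),p[1]+x*np.sin(p[2])+y*np.cos(p[2]),.123]
        o+=list(proj(cam,P,c)-uv)
    return np.array(o)
for sg in (1,-1):
    r=least_squares(res,[.57,0,1.4],args=(sg,));print(sg,r.x,np.degrees(r.x[2]),np.round(r.fun,1))
for uv in [(478,10),(475,56)]: print("hook",at_z("wrist",uv,.02,cw))
for uv in [(457,32),(499,38)]: print("foot",at_z("wrist",uv,.012,cw))
print("grip",at_z("wrist",(489,30),.07,cw))
print("block",at_z("wrist",(213,102),.12,cw))
E
python3 c.py
```

```text
1 [0.5692929  0.00562964 1.71664216] 98.35635077180775 [-3.8 -0.8  0.   4.5  0.8 -1.1  1.1  3.6 -1.3 -2.7  0.2 -1.4 -0.  -5.2]
-1 [0.569228   0.00665052 1.67556586] 96.00285191218428 [ 10.5  27.2 -16.2 -22.7   8.7  15.1 -16.6 -28.1  16.6   6.2 -18.4  -9.6
  13.4   5.5]
hook [ 0.57193017 -0.22715072  0.02      ]
hook [ 0.50429978 -0.19346323  0.02      ]
foot [ 0.54631113 -0.18112679  0.012     ]
foot [ 0.52277872 -0.25362659  0.012     ]
grip [ 0.53417197 -0.20040837  0.07      ]
block [0.55049651 0.15797833 0.12      ]
```

Call:
arm_command:
  commands:
    - {"tx":0.1,"ty":0.12,"tz":0.04,"twist":0}
    - {"tx":0.19,"ty":0.23,"tz":0.08,"twist":0}
    - {"tx":0.29,"ty":0.35,"tz":0.12,"twist":0}
    - {"tx":0.38,"ty":0.46,"tz":0.16,"twist":0}
    - {"tx":0.48,"ty":0.58,"tz":0.2,"twist":0}
    - {"tx":0.58,"ty":0.7,"tz":0.24,"twist":0}
    - {"tx":0.67,"ty":0.81,"tz":0.27,"twist":0}
    - {"tx":0.77,"ty":0.93,"tz":0.3,"twist":0}

```text
t: 3.6
eef_pos: [0.5358, -0.2039, 0.2136]
ee_rot: [-3.141, 0.0, -0.349]
force: [0.9, 1.2, 0.1]
width: 0.0875
gripper_force: 0.0
```

```bash
python3 b.py
```

```text
3.6 [ 0.53584131 -0.20391917  0.21357899] [-3.14138609e+00  2.79086778e-05 -3.48587719e-01] 0.087506718193339 [0.89044517 1.17995065 0.13699911]
[[-0.342 -0.903 -0.262  0.607]
 [-0.94   0.328  0.096 -0.229]
 [-0.     0.279 -0.96   0.372]
 [ 0.     0.     0.     1.   ]] [[309.70691629   0.         317.56258707]
 [  0.         309.70691629 191.3525868 ]
 [  0.           0.           1.        ]]
hanger 0.78 [323.1 256.9] [ 0.417 -0.168  0.   ]
hanger 0.75 [384.4  71.4] [ 0.619 -0.318  0.   ]
hanger 0.68 [327.2 164. ] [ 0.535 -0.215  0.   ]
rail 0.4 [325.4 160.4] [ 0.54  -0.215  0.   ]
rail_mouth 0.86 [127.  224.1] [0.57  0.002 0.105]
rail_mouth 0.31 [257.7 278.8] [ 0.468 -0.114  0.105]
```

View pics/w1.png

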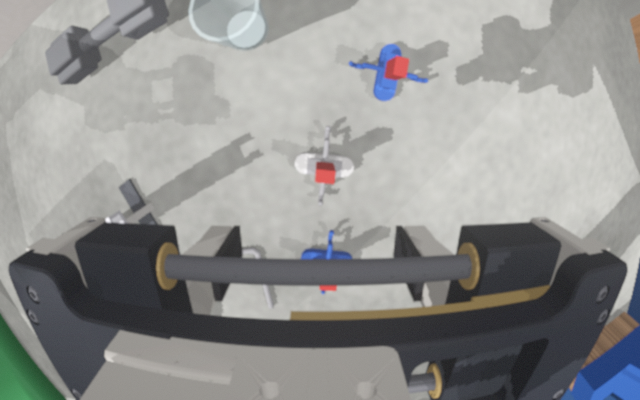

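The white hanger is centred under the wrist camera. Its grip top is at (325,173), its foot ends at (296,164) and (354,167), and its hooks at (328,127) and (321,203).

```bash
cat > d.py <<'E'
from h import *
im=cv2.imread("pics/w1.png");c=calibration("wrist")
hsv=cv2.cvtColor(im,cv2.COLOR_BGR2HSV)
m=((hsv[...,0]<8)|(hsv[...,0]>172))&(hsv[...,1]>170)&(hsv[...,2]>90)
m[:,:280]=0;m[:,370:]=0;m[:130]=0;m[215:]=0
ys,xs=np.nonzero(m);print(len(xs),xs.min(),xs.max(),ys.min(),ys.max())
# top face = brightest
v=hsv[...,2][m];print(np.percentile(v,[5,25,50,75,95]))
r=cv2.minAreaRect(np.c_[xs,ys].astype(np.float32));print(r)
print("grip",at_z("wrist",(xs.mean(),ys.mean()),.06,c))
a,b=at_z("wrist",(296,164),.01,c),at_z("wrist",(354,167),.01,c);d=a-b;print("foot",(a+b)/2,np.hypot(*d[:2]),np.degrees(np.arctan2(d[1],d[0])))
a,b=at_z("wrist",(328,127),.02,c),at_z("wrist",(321,203),.02,c);d=a-b;print("hook",(a+b)/2,np.hypot(*d[:2]),np.degrees(np.arctan2(d[1],d[0]))+90)
cv2.imwrite("pics/crop.png",cv2.resize(im[110:220,270:380],None,fx=5,fy=5,interpolation=cv2.INTER_CUBIC))
E
python3 d.py
```

```text
Traceback (most recent call last):
  File "d.py", line 6, in <module>
    ys,xs=np.nonzero(m);print(len(xs),xs.min(),xs.max(),ys.min(),ys.max())
                                      ~~~~~~^^
ValueError: zero-size array to reduction operation minimum which has no identity
```

```bash
sed -i 's/<8/<10/;s/>172/>168/;s/>170/>120/;s/>90/>60/' d.py; python3 d.py
```

```text
323 316 334 163 183
[129. 144. 221. 223. 224.]
((325.15386962890625, 172.76922607421875), (17.861000061035156, 18.85327911376953), 7.125016689300537)
grip [ 0.53768307 -0.21186062  0.06      ]
foot [ 0.53509575 -0.21240649  0.01      ] 0.06927922938475414 66.90656802358606
hook [ 0.53677954 -0.21194656  0.02      ] 0.0905252383076973 64.98684125540497
```

View pics/crop.png

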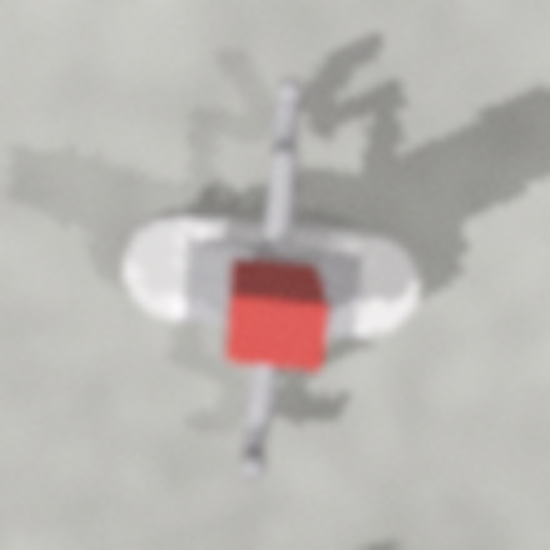

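The crop gives a hanger yaw of about 65.5° at (0.536, -0.212). I'll descend and grip it on its x faces.

Call:
arm_command:
  commands:
    - {"tx":0.012,"ty":0.03,"tz":0.1,"twist":0.025}
    - {"tx":0.012,"ty":0.03,"tz":0.2,"twist":0.025}
    - {"tx":0.012,"ty":0.03,"tz":0.3,"twist":0.025}
    - {"tx":0.012,"ty":0.03,"tz":0.42,"twist":0.025}
    - {"tx":0.012,"ty":0.03,"tz":0.54,"twist":0.025}
    - {"tx":0.012,"ty":0.03,"tz":0.65,"twist":0.025}
    - {"tx":0.012,"ty":0.03,"tz":0.73,"twist":0.025}
    - {"tx":0.012,"ty":0.03,"tz":0.73,"twist":0.025}

```text
t: 4.47
eef_pos: [0.533, -0.2094, 0.0283]
ee_rot: [3.14, 0.006, -0.427]
force: [0.3, -0.3, -0.7]
width: 0.0876
gripper_force: 0.0
```

Call:
arm_command:
  commands:
    - {"tx":0,"ty":0,"tz":0,"twist":0}
    - {"tx":0,"ty":0,"tz":0,"twist":0}
    - {"tx":0,"ty":0,"tz":0,"twist":0}
    - {"tx":0,"ty":0,"tz":0,"twist":0}
    - {"tx":0,"ty":0,"tz":0,"twist":0}
    - {"tx":0,"ty":0,"tz":0,"twist":0}
    - {"tx":0,"ty":0,"tz":0,"twist":0}
    - {"tx":0,"ty":0,"tz":0,"twist":0}
  claw: 0
  grip_force: 20

```text
t: 5.13
eef_pos: [0.5353, -0.212, 0.0318]
ee_rot: [-3.142, -0.0, -0.43]
force: [-0.5, -0.2, -0.8]
width: 0.0397
gripper_force: 0.0
```

Call:
arm_command:
  commands:
    - {"tx":0,"ty":0,"tz":0,"twist":0}
    - {"tx":0,"ty":0,"tz":0,"twist":0}
    - {"tx":0,"ty":0,"tz":0,"twist":0}
    - {"tx":0,"ty":0,"tz":0,"twist":0}
    - {"tx":0,"ty":0,"tz":0,"twist":0}
    - {"tx":0,"ty":0,"tz":0,"twist":0}
    - {"tx":0,"ty":0,"tz":0,"twist":0}
    - {"tx":0,"ty":0,"tz":0,"twist":0}

```text
t: 5.8
eef_pos: [0.5353, -0.2119, 0.0315]
ee_rot: [3.142, 0.0, -0.429]
force: [0.9, 0.5, -1.3]
width: 0.0198
gripper_force: 20.0
```

Call:
arm_command:
  commands:
    - {"tx":0,"ty":0,"tz":-0.06,"twist":0}
    - {"tx":0,"ty":0,"tz":-0.15,"twist":0}
    - {"tx":0,"ty":0,"tz":-0.25,"twist":-0.03}
    - {"tx":0,"ty":0,"tz":-0.35,"twist":-0.06}
    - {"tx":0,"ty":0,"tz":-0.45,"twist":-0.09}
    - {"tx":0,"ty":0,"tz":-0.52,"twist":-0.12}
    - {"tx":0,"ty":0,"tz":-0.58,"twist":-0.15}
    - {"tx":0,"ty":0,"tz":-0.6,"twist":-0.183}

```text
t: 6.47
eef_pos: [0.536, -0.212, 0.184]
ee_rot: [3.141, -0.003, 0.15]
force: [-0.2, -0.6, -3.4]
width: 0.0199
gripper_force: 20.0
```

Call:
arm_command:
  commands:
    - {"tx":0.03,"ty":-0.07,"tz":0,"twist":0}
    - {"tx":0.07,"ty":-0.14,"tz":0,"twist":0}
    - {"tx":0.1,"ty":-0.21,"tz":0,"twist":0}
    - {"tx":0.14,"ty":-0.29,"tz":0,"twist":0}
    - {"tx":0.18,"ty":-0.37,"tz":0,"twist":0}
    - {"tx":0.22,"ty":-0.46,"tz":0,"twist":0}
    - {"tx":0.25,"ty":-0.52,"tz":0,"twist":0}
    - {"tx":0.26,"ty":-0.54,"tz":0,"twist":0}

```text
t: 7.13
eef_pos: [0.5803, -0.0668, 0.181]
ee_rot: [-3.141, 0.001, 0.147]
force: [-1.0, -1.1, -2.6]
width: 0.0199
gripper_force: 20.0
```

```bash
cat > e.py <<'E'
from h import *
import sys
t=sys.argv[1]
s=get_state();print(s["t"],s["eef_pos"],s["ee_rot"],s["width"],s["force"])
ims=[]
for k in ["wrist","side","scene"]:
    c=calibration(k);im=grab_frame(k);cv2.imwrite(f"pics/{k}{t}.png",im[:,:,::-1]);ims.append(im[:,:,::-1])
    for n,z in [("rail_mouth",.105)]:
        for r in spot_point(n,k)[:2]:
            print(k,n,round(r["score"],2),np.round(r["uv"],1),np.round(at_z(k,r["uv"],z,c),4))
a=cv2.resize(ims[1][150:300,230:430],(800,600),interpolation=cv2.INTER_CUBIC)
cv2.imwrite(f"pics/sidecrop{t}.png",a)
E
python3 e.py 2
```

```text
7.1333 [ 0.58025951 -0.06677399  0.18099322] [-3.14111739e+00  6.71481290e-04  1.47080471e-01] 0.01993663682935094 [-0.97477755 -1.06958157 -2.59662565]
wrist rail_mouth 0.78 [229.4 201.1] [0.5696 0.0047 0.105 ]
side rail_mouth 0.7 [315.3 212.1] [0.5702 0.0056 0.105 ]
side rail_mouth 0.51 [379.3 347.1] [0.3647 0.1283 0.105 ]
scene rail_mouth 0.91 [334.9 173.7] [ 0.575  -0.0033  0.105 ]
```

View pics/wrist2.png

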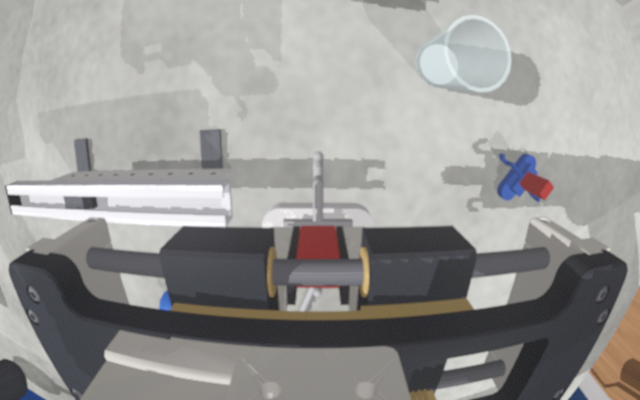

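The wrist view shows the hanger held upright, its foot spanning columns 263–370 at rows 205–225. The rail mouth is at column 230 and rows 185–222. Next I'll take sub-pixel edges of the rail and the foot.

```bash
cat > f.py <<'E'
from h import *
im=cv2.cvtColor(cv2.imread("pics/wrist2.png"),cv2.COLOR_BGR2GRAY)
for c in (100,140,180,210,270,278,345,355): print(c,im[164:232,c].tolist())
c=calibration("wrist");print(np.round(c["extrinsics"],4).tolist())
a=cv2.imread("pics/wrist2.png")[150:240,170:380];cv2.imwrite("pics/cr2.png",cv2.resize(a,(798,342),interpolation=cv2.INTER_CUBIC))
E
python3 f.py
```

```text
100 [183, 182, 182, 180, 178, 175, 165, 155, 152, 145, 130, 128, 143, 151, 151, 149, 148, 148, 148, 154, 188, 237, 255, 255, 255, 255, 255, 253, 252, 251, 251, 246, 229, 196, 177, 174, 174, 174, 175, 174, 175, 174, 173, 174, 173, 170, 187, 222, 241, 247, 247, 248, 240, 211, 168, 145, 140, 138, 137, 137, 135, 135, 136, 135, 136, 135, 135, 134]
140 [129, 128, 128, 127, 131, 136, 147, 153, 151, 152, 153, 153, 151, 153, 150, 150, 149, 147, 149, 153, 183, 227, 251, 255, 254, 250, 249, 249, 249, 249, 249, 249, 246, 240, 234, 233, 232, 233, 232, 231, 231, 231, 223, 198, 179, 173, 172, 172, 189, 220, 240, 246, 246, 247, 247, 250, 255, 255, 255, 255, 236, 211, 202, 203, 203, 203, 203, 202]
180 [134, 134, 135, 135, 140, 149, 152, 152, 153, 152, 151, 152, 152, 152, 151, 150, 148, 149, 149, 154, 185, 231, 255, 255, 255, 255, 252, 247, 246, 247, 248, 247, 244, 239, 234, 230, 231, 231, 231, 230, 229, 225, 214, 196, 180, 175, 174, 174, 170, 180, 211, 236, 244, 245, 246, 245, 246, 251, 255, 255, 255, 245, 217, 184, 152, 121, 93, 78]
210 [90, 90, 87, 95, 113, 136, 149, 151, 146, 137, 140, 148, 150, 1
[... 1074 characters left out ...]
4, 155, 166, 185, 198, 203, 202, 203, 203, 202, 202, 199, 199, 198, 198, 191, 177, 158, 148, 147, 147, 152, 170, 192, 201, 204, 203, 197, 196, 206, 208, 196, 168, 134, 120, 124, 130, 136, 136, 136, 137, 141, 143, 143, 142, 143]
355 [159, 157, 156, 156, 157, 156, 155, 156, 154, 157, 155, 155, 156, 156, 157, 155, 155, 155, 155, 156, 156, 156, 159, 170, 191, 201, 202, 203, 203, 202, 201, 201, 200, 200, 199, 197, 198, 194, 183, 162, 150, 144, 146, 153, 171, 192, 199, 199, 199, 199, 199, 200, 197, 200, 199, 199, 199, 199, 199, 201, 199, 194, 180, 159, 146, 145, 144, 143]
[[0.1441, -0.9502, -0.2762, 0.655], [-0.9896, -0.1383, -0.0403, -0.0585], [0.0, 0.2791, -0.9603, 0.3395], [0.0, 0.0, 0.0, 1.0]]
```

View pics/cr2.png

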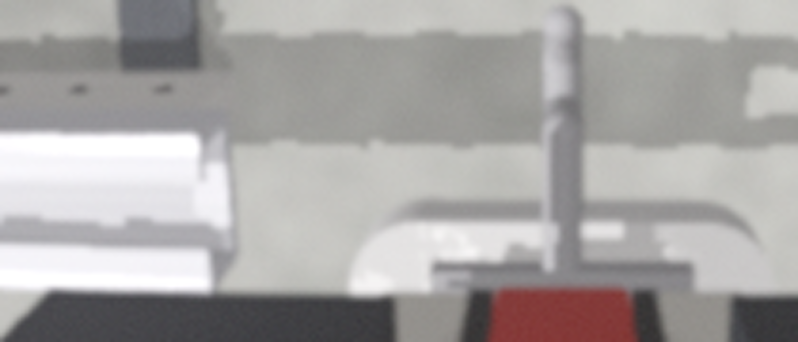

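The crop shows the rail top's near edge at row 184.5, the slot from about 197 to 214.5, and the far edge at about 225.5. The foot's top edge is at row about 208 and its lower edge about 202.5. Now I'll convert these.

```bash
cat > g.py <<'E'
from h import *
c=calibration("wrist")
s=get_state();p=np.array(s["eef_pos"]);y=s["ee_rot"][2]
X=np.array([np.cos(y),np.sin(y)]);Y=np.array([np.sin(y),-np.cos(y)])
def tl(uv,z):
    d=at_z("wrist",uv,z,c)[:2]-p[:2];return np.round(1000*np.array([d@X,d@Y]),1)
im=cv2.GaussianBlur(cv2.cvtColor(cv2.imread("pics/wrist2.png"),cv2.COLOR_BGR2GRAY),(0,0),.8).astype(float)
def edge(col,a,b,sg):
    g=sg*np.diff(im[a:b+1,col]);i=int(np.argmax(g));
    o=0 if i in(0,len(g)-1) else .5*(g[i-1]-g[i+1])/(g[i-1]-2*g[i]+g[i+1])
    return a+i+.5+o
for n,a,b,sg in [("top+",180,190,1),("slot-",208,219,1),("end-",220,230,-1)]:
    for col in (30,50,80,100,140,170,190,205,212):
        r=edge(col,a,b,sg);print(n,col,round(r,1),tl((col,r),.123))
for col in (285,295,305,330,340): 
    r=edge(col,204,213,1);r2=edge(col,199,206,-1);print("foot",col,round(r,1),tl((col,r),.1615),round(r2,1),tl((col,r2),.1495))
print("slot+",tl((210,197),.123),tl((180,197),.123))
print("hook",tl((318.4,152),.165),"mouth end",tl((222.5,190),.123),tl((226,219),.123),"grip",tl((317.5,200),.1615))
print("foot ends",tl((262.5,226),.1615),tl((371,224),.1615))
E
python3 g.py
```

```text
top+ 30 184.7 [  20.5 -299. ]
top+ 50 184.7 [  20.1 -262. ]
top+ 80 184.5 [  19.8 -215.8]
top+ 100 184.3 [  19.8 -189.6]
top+ 140 184.4 [  19.2 -144.7]
top+ 170 184.4 [  19.  -115.8]
top+ 190 184.7 [ 18.7 -98.1]
top+ 205 184.7 [ 18.6 -85.4]
top+ 212 184.6 [ 18.6 -79.7]
slot- 30 208.5 [  -5.8 -309.2]
slot- 50 208.5 [  -4.7 -270.5]
slot- 80 208.5 [  -3.3 -222.3]
slot- 100 210.6 [  -4.6 -195.6]
slot- 140 212.6 [  -5.3 -149.4]
slot- 170 213.6 [  -5.4 -119.5]
slot- 190 214.2 [  -5.5 -101.2]
slot- 205 214.7 [ -5.7 -88.2]
slot- 212 214.9 [ -5.7 -82.2]
end- 30 229.0 [ -30.3 -320.4]
end- 50 221.5 [ -19.  -276.1]
end- 80 220.5 [ -15.5 -226.2]
end- 100 220.5 [ -14.3 -198.4]
end- 140 224.3 [ -15.9 -151.7]
end- 170 225.3 [ -15.7 -121.3]
end- 190 226.0 [ -15.7 -102.7]
end- 205 226.4 [-15.6 -89.4]
end- 212 226.5 [-15.6 -83.4]
foot 285 207.9 [ 14.  -20.1] 202.0 [ 13.8 -21.3]
foot 295 207.8 [ 14.1 -14. ] 202.4 [ 13.6 -14.8]
foot 305 207.8 [14.1 -7.9] 202.2 [13.7 -8.3]
foot 330 207.8 [14.1  7.4] 202.2 [13.7  7.8]
foot 340 208.2 [13.8 13.5] 202.4 [13.6 14.3]
slot+ [  8.8 -82.3] [   8.7 -108.1]
hook [48.8  0.3] mouth end [ 14.4 -71.6] [ -8.9 -71. ] grip [19.1 -0.2]
foot ends [  1.8 -34.8] [ 3.2 33.3]
```

The foot is within about 0.4 mm of the rail's centre line, and the yaw is within 0.4°. The gap to the mouth is about 36 mm. I'll lower the hanger to rail height and approach.

Call:
arm_command:
  commands:
    - {"tx":-0.001,"ty":0,"tz":0.03,"twist":0.002}
    - {"tx":-0.001,"ty":0,"tz":0.07,"twist":0.002}
    - {"tx":-0.001,"ty":0,"tz":0.11,"twist":0.002}
    - {"tx":-0.001,"ty":-0.02,"tz":0.15,"twist":0.002}
    - {"tx":-0.001,"ty":-0.04,"tz":0.172,"twist":0.002}
    - {"tx":-0.001,"ty":-0.07,"tz":0.172,"twist":0.002}
    - {"tx":-0.001,"ty":-0.1,"tz":0.172,"twist":0.002}
    - {"tx":-0.001,"ty":-0.1,"tz":0.172,"twist":0.002}

```text
t: 8.1
eef_pos: [0.5764, -0.0426, 0.1389]
ee_rot: [-3.142, -0.001, 0.141]
force: [0.3, 0.1, -2.2]
width: 0.0196
gripper_force: 20.0
```

```bash
python3 e.py 3; python3 - <<'E'
import cv2,numpy as np
a=cv2.imread("pics/wrist3.png")[170:250,170:380];s=cv2.imread("pics/side3.png")[150:270,260:420]
cv2.imwrite("pics/v3.png",np.vstack([cv2.resize(a,(640,244),interpolation=2),cv2.resize(s[:88],(640,352),interpolation=2)]))
E
```

```text
8.1 [ 0.5763847  -0.0426455   0.13888196] [-3.14154842e+00 -5.77098000e-04  1.40635940e-01] 0.019564327232810853 [ 0.29854374  0.07277961 -2.22128393]
wrist rail_mouth 0.64 [247.  219.3] [0.5705 0.005  0.105 ]
side rail_mouth 0.65 [315.4 216. ] [0.5646 0.012  0.105 ]
scene rail_mouth 0.79 [334.3 171.5] [0.5701 0.0015 0.105 ]
```

View pics/v3.png

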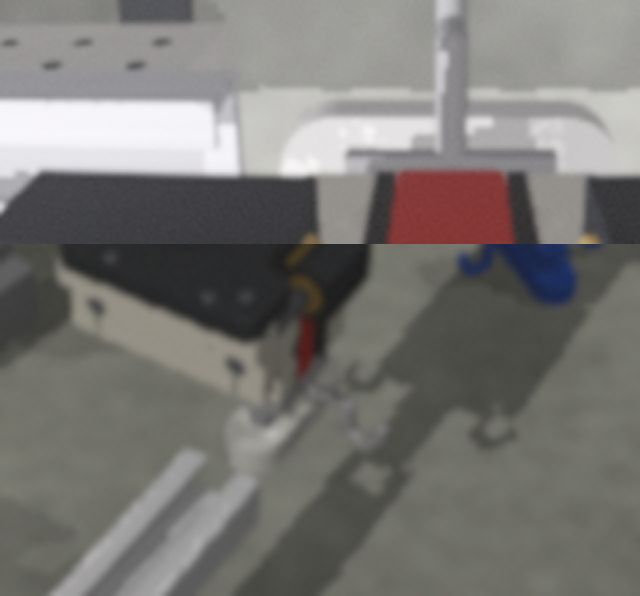

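The foot is level with the mouth and lined up with it, about 11 mm short. I'll feed it in slowly.

Call:
arm_command:
  commands:
    - {"tx":0,"ty":-0.01,"tz":0,"twist":0}
    - {"tx":0,"ty":-0.02,"tz":0,"twist":0}
    - {"tx":0,"ty":-0.03,"tz":0,"twist":0}
    - {"tx":0,"ty":-0.04,"tz":0,"twist":0}
    - {"tx":0,"ty":-0.05,"tz":0,"twist":0}
    - {"tx":0,"ty":-0.06,"tz":0,"twist":0}
    - {"tx":0,"ty":-0.07,"tz":0,"twist":0}
    - {"tx":0,"ty":-0.08,"tz":0,"twist":0}

```text
t: 9.07
eef_pos: [0.5734, -0.0241, 0.1386]
ee_rot: [-3.142, -0.0, 0.139]
force: [-0.2, -0.0, -1.9]
width: 0.0202
gripper_force: 20.0
```

Call:
arm_command:
  commands:
    - {"tx":0,"ty":-0.01,"tz":0,"twist":0}
    - {"tx":0,"ty":-0.02,"tz":0,"twist":0}
    - {"tx":0,"ty":-0.03,"tz":0,"twist":0}
    - {"tx":0,"ty":-0.04,"tz":0,"twist":0}
    - {"tx":0,"ty":-0.05,"tz":0,"twist":0}
    - {"tx":0,"ty":-0.06,"tz":0,"twist":0}
    - {"tx":0,"ty":-0.07,"tz":0,"twist":0}
    - {"tx":0,"ty":-0.08,"tz":0,"twist":0}

```text
t: 9.73
eef_pos: [0.5706, -0.0043, 0.1386]
ee_rot: [3.142, 0.0, 0.139]
force: [-0.4, 0.3, -2.0]
width: 0.0199
gripper_force: 20.0
```

Call:
arm_command:
  commands:
    - {"tx":0,"ty":-0.015,"tz":0,"twist":0}
    - {"tx":0,"ty":-0.03,"tz":0,"twist":0}
    - {"tx":0,"ty":-0.045,"tz":0,"twist":0}
    - {"tx":0,"ty":-0.06,"tz":0,"twist":0}
    - {"tx":0,"ty":-0.075,"tz":0,"twist":0}
    - {"tx":0,"ty":-0.09,"tz":0,"twist":0}
    - {"tx":0,"ty":-0.105,"tz":0,"twist":0}
    - {"tx":0,"ty":-0.12,"tz":0,"twist":0}

```text
t: 10.4
eef_pos: [0.5664, 0.0256, 0.1385]
ee_rot: [3.142, 0.0, 0.139]
force: [-0.3, -0.5, -2.6]
width: 0.0201
gripper_force: 20.0
```

Call:
arm_command:
  commands:
    - {"tx":0,"ty":-0.015,"tz":0,"twist":0}
    - {"tx":0,"ty":-0.03,"tz":0,"twist":0}
    - {"tx":0,"ty":-0.045,"tz":0,"twist":0}
    - {"tx":0,"ty":-0.06,"tz":0,"twist":0}
    - {"tx":0,"ty":-0.075,"tz":0,"twist":0}
    - {"tx":0,"ty":-0.09,"tz":0,"twist":0}
    - {"tx":0,"ty":-0.105,"tz":0,"twist":0}
    - {"tx":0,"ty":-0.12,"tz":0,"twist":0}

```text
t: 11.07
eef_pos: [0.5622, 0.0552, 0.1386]
ee_rot: [-3.142, -0.0, 0.139]
force: [0.3, 0.4, -2.3]
width: 0.0201
gripper_force: 20.0
```

```bash
python3 e.py 4; python3 - <<'E'
import cv2,numpy as np
a=cv2.imread("pics/wrist4.png")[160:250,170:400];s=cv2.imread("pics/side4.png")[170:290,230:390]
cv2.imwrite("pics/v4.png",np.vstack([cv2.resize(a,(640,250),interpolation=2),cv2.resize(s[:88],(640,350),interpolation=2)]))
E
```

```text
11.0667 [0.56222863 0.05523376 0.13857795] [-3.14159189e+00 -4.06100808e-05  1.39299111e-01] 0.020070247384023944 [ 0.30019129  0.36624308 -2.32073626]
wrist rail_mouth 0.82 [393.3 218.4] [0.5708 0.0049 0.105 ]
side rail_mouth 0.56 [316.4 215. ] [0.5648 0.0093 0.105 ]
side rail_mouth 0.28 [415.2 273.1] [0.388  0.0043 0.105 ]
scene rail_mouth 0.75 [334.2 173.3] [ 0.5732 -0.0032  0.105 ]
scene rail_mouth 0.35 [424.4 261.4] [ 0.8229 -0.0916  0.105 ]
```

View pics/v4.png

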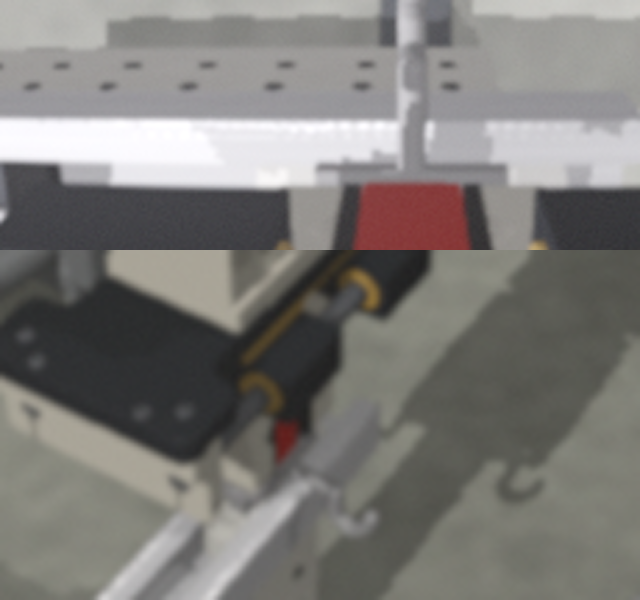

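The foot is inside the rail, about 51 mm in, and the neck is riding in the slot. I'll lower it slightly and slide on toward 80 mm.

Call:
arm_command:
  commands:
    - {"tx":0,"ty":-0.014,"tz":0.002,"twist":0}
    - {"tx":0,"ty":-0.028,"tz":0.004,"twist":0}
    - {"tx":0,"ty":-0.042,"tz":0.005,"twist":0}
    - {"tx":0,"ty":-0.056,"tz":0.005,"twist":0}
    - {"tx":0,"ty":-0.07,"tz":0.005,"twist":0}
    - {"tx":0,"ty":-0.084,"tz":0.005,"twist":0}
    - {"tx":0,"ty":-0.098,"tz":0.005,"twist":0}
    - {"tx":0,"ty":-0.112,"tz":0.005,"twist":0}

```text
t: 12.03
eef_pos: [0.5583, 0.083, 0.1373]
ee_rot: [3.142, -0.0, 0.139]
force: [0.3, 0.2, -3.6]
width: 0.0197
gripper_force: 20.0
```

Call:
arm_command:
  commands:
    - {"tx":0,"ty":-0.004,"tz":0,"twist":0}
    - {"tx":0,"ty":-0.008,"tz":0,"twist":0}
    - {"tx":0,"ty":-0.012,"tz":0,"twist":0}
    - {"tx":0,"ty":-0.016,"tz":0,"twist":0}
    - {"tx":0,"ty":-0.02,"tz":0,"twist":0}
    - {"tx":0,"ty":-0.024,"tz":0,"twist":0}
    - {"tx":0,"ty":-0.028,"tz":0,"twist":0}
    - {"tx":0,"ty":-0.032,"tz":0,"twist":0}

```text
t: 12.7
eef_pos: [0.5573, 0.0906, 0.1373]
ee_rot: [-3.142, -0.0, 0.139]
force: [0.5, -0.2, -3.0]
width: 0.0201
gripper_force: 20.0
```

```bash
python3 - <<'E'
from h import *
s=get_state();print(s["eef_pos"],s["force"],s["moment"],np.round(s["joint_efforts"],2))
c=calibration("wrist");im=grab_frame("wrist");cv2.imwrite("pics/w5.png",im[:,:,::-1])
p=np.array(s["eef_pos"]);y=s["ee_rot"][2];X=np.array([np.cos(y),np.sin(y)]);Y=np.array([np.sin(y),-np.cos(y)])
g=cv2.GaussianBlur(cv2.cvtColor(im,cv2.COLOR_RGB2GRAY),(0,0),.8).astype(float)
for col in (60,120,180,230,360,400):
    d=np.diff(g[190:214,col]);r=190.5+np.argmax(d);q=at_z("wrist",(col,r),.123,c)[:2]-p[:2];print(col,r,np.round([1000*q@X,1000*q@Y],1))
E
```

```text
[0.55730355 0.09055671 0.13733744] [ 0.48565101 -0.24167881 -2.95754704] [-0.00666145 -0.04799628 -0.03682795] [-1.400e-01 -4.774e+01  2.664e+01  6.440e+00  9.000e-02  3.000e-02]
60 204.5 [  15.5 -200.6]
120 201.5 [  18.9 -134.8]
180 202.5 [ 18.8 -86.7]
230 202.5 [ 19.1 -52.9]
360 203.5 [18.6 24.9]
400 203.5 [18.5 49.4]
```

Call:
arm_command:
  commands:
    - {"tx":0,"ty":-0.0025,"tz":0,"twist":0}
    - {"tx":0,"ty":-0.005,"tz":0,"twist":0}
    - {"tx":0,"ty":-0.0075,"tz":0,"twist":0}
    - {"tx":0,"ty":-0.01,"tz":0,"twist":0}
    - {"tx":0,"ty":-0.0125,"tz":0,"twist":0}
    - {"tx":0,"ty":-0.015,"tz":0,"twist":0}
    - {"tx":0,"ty":-0.0175,"tz":0,"twist":0}
    - {"tx":0,"ty":-0.02,"tz":0,"twist":0}

```text
t: 13.42
eef_pos: [0.5566, 0.0955, 0.1373]
ee_rot: [3.142, 0.0, 0.139]
force: [0.4, 0.2, -2.6]
width: 0.0197
gripper_force: 20.0
```

Call:
arm_command:
  commands:
    - {"tx":0,"ty":-0.0025,"tz":0,"twist":0}
    - {"tx":0,"ty":-0.005,"tz":0,"twist":0}
    - {"tx":0,"ty":-0.0075,"tz":0,"twist":0}
    - {"tx":0,"ty":-0.01,"tz":0,"twist":0}
    - {"tx":0,"ty":-0.0125,"tz":0,"twist":0}
    - {"tx":0,"ty":-0.015,"tz":0,"twist":0}
    - {"tx":0,"ty":-0.0175,"tz":0,"twist":0}
    - {"tx":0,"ty":-0.02,"tz":0,"twist":0}

```text
t: 14.08
eef_pos: [0.5559, 0.1005, 0.1373]
ee_rot: [3.142, 0.0, 0.139]
force: [-0.4, 0.6, -2.7]
width: 0.0197
gripper_force: 20.0
```

```bash
cat > m.py <<'E'
from h import *
s=get_state();print(s["t"],np.round(s["eef_pos"],4),np.round(s["force"],2),np.round(s["moment"],3),np.round(s["joint_efforts"],2))
E
python3 m.py
```

```text
14.0833 [0.5559 0.1005 0.1373] [-0.4   0.57 -2.66] [-0.008  0.013 -0.023] [-8.000e-02 -4.778e+01  2.664e+01  6.450e+00  9.000e-02  2.000e-02]
```

Call:
arm_command:
  commands:
    - {"tx":0,"ty":-0.0025,"tz":0,"twist":0}
    - {"tx":0,"ty":-0.005,"tz":0,"twist":0}
    - {"tx":0,"ty":-0.0075,"tz":0,"twist":0}
    - {"tx":0,"ty":-0.01,"tz":0,"twist":0}
    - {"tx":0,"ty":-0.0125,"tz":0,"twist":0}
    - {"tx":0,"ty":-0.015,"tz":0,"twist":0}
    - {"tx":0,"ty":-0.0175,"tz":0,"twist":0}
    - {"tx":0,"ty":-0.02,"tz":0,"twist":0}

```text
t: 14.75
eef_pos: [0.5552, 0.1054, 0.1373]
ee_rot: [3.142, -0.0, 0.139]
force: [0.8, 1.4, -2.5]
width: 0.0198
gripper_force: 20.0
```

Call:
arm_command:
  commands:
    - {"tx":0,"ty":-0.0025,"tz":0,"twist":0}
    - {"tx":0,"ty":-0.005,"tz":0,"twist":0}
    - {"tx":0,"ty":-0.0075,"tz":0,"twist":0}
    - {"tx":0,"ty":-0.01,"tz":0,"twist":0}
    - {"tx":0,"ty":-0.0125,"tz":0,"twist":0}
    - {"tx":0,"ty":-0.015,"tz":0,"twist":0}
    - {"tx":0,"ty":-0.0175,"tz":0,"twist":0}
    - {"tx":0,"ty":-0.02,"tz":0,"twist":0}

```text
t: 15.42
eef_pos: [0.5545, 0.1102, 0.1373]
ee_rot: [3.141, 0.0, 0.139]
force: [-0.5, -1.9, -2.5]
width: 0.0195
gripper_force: 20.0
```

```bash
python3 m.py
```

```text
15.4167 [0.5545 0.1102 0.1373] [-0.53 -1.89 -2.51] [-0.697 -0.199 -0.01 ] [ 8.400e-01 -4.780e+01  2.687e+01  5.970e+00  2.600e-01  3.000e-02]
```

Contact at y ≈ 0.105–0.110, with a steady push of about 1.9 N. I'll push on gently.

Call:
arm_command:
  commands:
    - {"tx":0,"ty":-0.002,"tz":0,"twist":0}
    - {"tx":0,"ty":-0.004,"tz":0,"twist":0}
    - {"tx":0,"ty":-0.006,"tz":0,"twist":0}
    - {"tx":0,"ty":-0.008,"tz":0,"twist":0}
    - {"tx":0,"ty":-0.01,"tz":0,"twist":0}
    - {"tx":0,"ty":-0.012,"tz":0,"twist":0}
    - {"tx":0,"ty":-0.014,"tz":0,"twist":0}
    - {"tx":0,"ty":-0.016,"tz":0,"twist":0}

```text
t: 16.08
eef_pos: [0.5539, 0.1143, 0.1373]
ee_rot: [-3.142, -0.0, 0.139]
force: [0.3, -1.9, -2.3]
width: 0.0197
gripper_force: 20.0
```

```bash
python3 m.py
```

```text
16.0833 [0.5539 0.1143 0.1373] [ 0.3  -1.87 -2.29] [-0.505 -0.155  0.   ] [ 7.000e-01 -4.782e+01  2.688e+01  6.060e+00  2.700e-01  2.000e-02]
```

Call:
arm_command:
  commands:
    - {"tx":0,"ty":-0.0005,"tz":0,"twist":0}
    - {"tx":0,"ty":-0.001,"tz":0,"twist":0}
    - {"tx":0,"ty":-0.0015,"tz":0,"twist":0}
    - {"tx":0,"ty":-0.002,"tz":0,"twist":0}
    - {"tx":0,"ty":-0.0025,"tz":0,"twist":0}
    - {"tx":0,"ty":-0.003,"tz":0,"twist":0}
    - {"tx":0,"ty":-0.0035,"tz":0,"twist":0}
    - {"tx":0,"ty":-0.004,"tz":0,"twist":0}

```text
t: 16.75
eef_pos: [0.5538, 0.1153, 0.1373]
ee_rot: [3.142, 0.0, 0.139]
force: [-0.7, -0.8, -2.5]
width: 0.0198
gripper_force: 20.0
```

```bash
python3 m.py
```

```text
16.75 [0.5538 0.1153 0.1373] [-0.66 -0.84 -2.54] [-0.407 -0.02  -0.027] [ 3.700e-01 -4.786e+01  2.680e+01  6.260e+00  1.900e-01  1.000e-02]
```

Call:
arm_command:
  commands:
    - {"tx":0,"ty":-0.0005,"tz":0,"twist":0}
    - {"tx":0,"ty":-0.001,"tz":0,"twist":0}
    - {"tx":0,"ty":-0.0015,"tz":0,"twist":0}
    - {"tx":0,"ty":-0.002,"tz":0,"twist":0}
    - {"tx":0,"ty":-0.0025,"tz":0,"twist":0}
    - {"tx":0,"ty":-0.003,"tz":0,"twist":0}
    - {"tx":0,"ty":-0.0035,"tz":0,"twist":0}
    - {"tx":0,"ty":-0.004,"tz":0,"twist":0}

```text
t: 17.42
eef_pos: [0.5537, 0.1163, 0.1373]
ee_rot: [-3.142, -0.0, 0.139]
force: [-0.7, -0.4, -2.6]
width: 0.0201
gripper_force: 20.0
```

```bash
python3 m.py
```

```text
17.4167 [0.5537 0.1163 0.1373] [-0.72 -0.41 -2.62] [-0.373 -0.065 -0.022] [ 3.800e-01 -4.788e+01  2.680e+01  6.260e+00  1.900e-01  1.000e-02]
```

Call:
arm_command:
  commands:
    - {"tx":0,"ty":-0.0005,"tz":0,"twist":0}
    - {"tx":0,"ty":-0.001,"tz":0,"twist":0}
    - {"tx":0,"ty":-0.0015,"tz":0,"twist":0}
    - {"tx":0,"ty":-0.002,"tz":0,"twist":0}
    - {"tx":0,"ty":-0.0025,"tz":0,"twist":0}
    - {"tx":0,"ty":-0.003,"tz":0,"twist":0}
    - {"tx":0,"ty":-0.0035,"tz":0,"twist":0}
    - {"tx":0,"ty":-0.004,"tz":0,"twist":0}

```text
t: 18.08
eef_pos: [0.5535, 0.1172, 0.1373]
ee_rot: [-3.142, 0.0, 0.139]
force: [0.0, -1.5, -2.7]
width: 0.0197
gripper_force: 20.0
```

```bash
python3 m.py
```

```text
18.0833 [0.5535 0.1172 0.1373] [ 0.03 -1.49 -2.73] [-0.272 -0.032 -0.042] [ 3.900e-01 -4.790e+01  2.681e+01  6.250e+00  2.000e-01  1.000e-02]
```

Call:
arm_command:
  commands:
    - {"tx":0,"ty":-0.0005,"tz":0,"twist":0}
    - {"tx":0,"ty":-0.001,"tz":0,"twist":0}
    - {"tx":0,"ty":-0.0015,"tz":0,"twist":0}
    - {"tx":0,"ty":-0.002,"tz":0,"twist":0}
    - {"tx":0,"ty":-0.0025,"tz":0,"twist":0}
    - {"tx":0,"ty":-0.003,"tz":0,"twist":0}
    - {"tx":0,"ty":-0.0035,"tz":0,"twist":0}
    - {"tx":0,"ty":-0.004,"tz":0,"twist":0}

```text
t: 18.75
eef_pos: [0.5534, 0.1178, 0.1373]
ee_rot: [3.141, 0.0, 0.139]
force: [1.7, -4.6, -2.5]
width: 0.0198
gripper_force: 20.0
```

```bash
python3 m.py
```

```text
18.75 [0.5534 0.1178 0.1373] [ 1.66 -4.61 -2.46] [-1.837 -0.521 -0.019] [ 2.610e+00 -4.779e+01  2.736e+01  5.100e+00  6.100e-01  3.000e-02]
```

The damper is at its hard end with about 4.6 N of push. Next I'll lower the foot gently onto the floor.

Call:
arm_command:
  commands:
    - {"tx":0,"ty":0,"tz":0.0005,"twist":0}
    - {"tx":0,"ty":0,"tz":0.001,"twist":0}
    - {"tx":0,"ty":0,"tz":0.0015,"twist":0}
    - {"tx":0,"ty":0,"tz":0.002,"twist":0}
    - {"tx":0,"ty":0,"tz":0.002,"twist":0}
    - {"tx":0,"ty":0,"tz":0.002,"twist":0}
    - {"tx":0,"ty":0,"tz":0.002,"twist":0}
    - {"tx":0,"ty":0,"tz":0.002,"twist":0}

```text
t: 19.42
eef_pos: [0.5534, 0.1179, 0.1371]
ee_rot: [3.141, -0.0, 0.139]
force: [0.1, -5.0, -0.3]
width: 0.02
gripper_force: 20.0
```

```bash
python3 m.py
```

```text
19.4167 [0.5534 0.1179 0.1371] [ 0.06 -5.01 -0.32] [-2.043 -0.312 -0.008] [  2.97 -46.69  27.09   4.77   0.94   0.  ]
```

Call:
arm_command:
  commands:
    - {"tx":0,"ty":0,"tz":0.0005,"twist":0}
    - {"tx":0,"ty":0,"tz":0.001,"twist":0}
    - {"tx":0,"ty":0,"tz":0.0013,"twist":0}
    - {"tx":0,"ty":0,"tz":0.0013,"twist":0}
    - {"tx":0,"ty":0,"tz":0.0013,"twist":0}
    - {"tx":0,"ty":0,"tz":0.0013,"twist":0}
    - {"tx":0,"ty":0,"tz":0.0013,"twist":0}
    - {"tx":0,"ty":0,"tz":0.0013,"twist":0}

```text
t: 20.08
eef_pos: [0.5535, 0.1179, 0.1368]
ee_rot: [3.141, -0.0, 0.139]
force: [0.4, -6.2, 0.4]
width: 0.02
gripper_force: 20.0
```

```bash
python3 m.py
```

```text
20.0833 [0.5535 0.1179 0.1368] [ 0.4  -6.15  0.4 ] [-2.043 -0.278  0.104] [  2.98 -46.63  27.04   4.75   0.94   0.  ]
```

Call:
arm_command:
  commands:
    - {"tx":0,"ty":0,"tz":0,"twist":0}
    - {"tx":0,"ty":0,"tz":0,"twist":0}
    - {"tx":0,"ty":0,"tz":0,"twist":0}
    - {"tx":0,"ty":0,"tz":0,"twist":0}
    - {"tx":0,"ty":0,"tz":0,"twist":0}
    - {"tx":0,"ty":0,"tz":0,"twist":0}
    - {"tx":0,"ty":0,"tz":0,"twist":0}
    - {"tx":0,"ty":0,"tz":0,"twist":0}
  claw: 0.7

```text
t: 20.75
eef_pos: [0.5534, 0.1183, 0.1365]
ee_rot: [-3.142, -0.0, 0.139]
force: [-1.1, -0.6, 0.0]
width: 0.0607
gripper_force: 0.0
```

```bash
python3 m.py
```

```text
20.75 [0.5534 0.1183 0.1365] [-1.12 -0.63  0.02] [-0.039  0.004  0.052] [ 2.000e-02 -4.654e+01  2.562e+01  6.020e+00  9.000e-02  0.000e+00]
```

Call:
arm_command:
  commands:
    - {"tx":0,"ty":0,"tz":-0.04,"twist":0}
    - {"tx":0,"ty":0,"tz":-0.1,"twist":0}
    - {"tx":0,"ty":0,"tz":-0.18,"twist":0}
    - {"tx":0,"ty":0,"tz":-0.28,"twist":0}
    - {"tx":0,"ty":0,"tz":-0.38,"twist":0}
    - {"tx":0,"ty":0,"tz":-0.46,"twist":0}
    - {"tx":0,"ty":0,"tz":-0.52,"twist":0}
    - {"tx":0,"ty":0,"tz":-0.55,"twist":0}

```text
t: 21.42
eef_pos: [0.5542, 0.1184, 0.2774]
ee_rot: [-3.141, -0.004, 0.139]
force: [-0.3, -0.1, 0.5]
width: 0.0613
gripper_force: 0.0
```

```bash
python3 m.py; python3 - <<'E'
from h import *
def look():
    c=calibration("wrist");im=grab_frame("wrist");hsv=cv2.cvtColor(im,cv2.COLOR_RGB2HSV)
    m=((hsv[...,0]<10)|(hsv[...,0]>168))&(hsv[...,1]>120)&(hsv[...,2]>60)
    n,l,st,ce=cv2.connectedComponentsWithStats(m.astype(np.uint8))
    for i in range(1,n):
        if st[i,4]>60:
            mm=(l==i);v=hsv[...,2];ys,xs=np.nonzero(mm)
            print(st[i],np.round(ce[i]),np.round(at_z("wrist",ce[i],.170,c),4))
    cv2.imwrite("pics/w6.png",im[:,:,::-1])
    for r in spot_point("hanger","wrist")[:3]: print(round(r["score"],2),np.round(r["uv"]),np.round(at_z("wrist",r["uv"],.105,c),4))
look()
E
```

```text
21.4167 [0.5542 0.1184 0.2774] [-0.3  -0.06  0.53] [-0.011 -0.056  0.002] [ 4.000e-02 -4.111e+01  2.905e+01  6.840e+00  3.000e-02  0.000e+00]
[569 163  22  16 209] [579. 171.] [ 0.6208 -0.1792  0.17  ]
[309 179  20  19 328] [319. 189.] [0.5558 0.118  0.17  ]
0.73 [563. 165.] [ 0.6198 -0.2136  0.105 ]
```

```bash
python3 -c "
from station import *
print(job_done())"
```

```text
the job is handed in; nothing more can be done
None
```

The hanger is in the rail, pushed lightly (about 6 N at most) until the damper reached its hard end, then released, and the job is handed in. About 0.7 s after release it had not visibly moved, but I haven't seen the judged result.

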